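Shut off and swing up the fill arm

TASK

Filling is finished: close the ball valve on the feed pipe by pushing its hand lever round until it stands fully square across the pipe, then push the counterweighted fill arm up past its balance point so that it rests by itself, raised against its far stop, and move clear. Work by pushing only, with the fingertips or the outside of the fingers: grip and lift nothing, do not raise the arm before the valve is shut, and do not fling the arm or force anything against its stops. Leave the bottles and the other things on the bench where they stand.

Things in the scene. Friction and masses are not known exactly. Their poses are not given: they have to be found in the camera images.
- station: stainless fill station, bolted down: pedestal pipe 38 mm diameter, 181 mm high. Origin: centre of its foot on the bench; x away from the robot, y left, z up, yawed -0.4 to 0.3 rad. 'Station' numbers below are mm in this frame. Its feed pipe (27 mm diameter, axis at height 60) runs from the pedestal along -y to y -222 and there drops into the bench; the valve is on it, the fill arm on top.
- valve_stem (a point): centre of the valve lever on its vertical stem, station (0, -140, 128) mm. Below it sits the ball valve on the feed pipe: body 48 mm diameter, top at height 90, clamp rims beside it up to height 83. The space between these and the lever is free.
- valve_lever (a joint): turn of the valve's hand lever about its vertical stem, rad. 0: open, lever along the pipe, pointing to station -y. 1.571: shut, lever square across the pipe, pointing to station -x (to the robot); it turns clockwise seen from above. Firm stops at both ends. Starts at 0 to 0.3; stays where it is left (friction 0.25 N m, 3 to 4 N at its end).
- lever_end (a point): point on the axis of the lever's black sleeve, 75 mm from the stem axis, at height 128 mm; turns with the lever. The lever is a level bar reaching 99 mm from the stem; its sleeve, the outer 65 mm, is 21 mm wide and 13 mm thick (height).
- fill_arm (a joint): angle of the fill arm, rad. 0: lowered on its stop, sloping up 30 degrees from the pivot to station +y; 1.658: raised, 35 degrees beyond upright to -y, on its far stop. Let go below about 1.03 it falls back to 0; from 1.29 on it goes over by itself and rests on the far stop (balance point 1.16, stiff around it). Raising takes 0.4 to 0.65 N m at first, less and less on the way up.
- push_bar (a point): middle of the black grip of the arm's push bar: a level round bar along station x, 19 mm diameter, 75 mm long, standing out from the arm towards the robot's side, 165 mm from the pivot axis. At joint 0 at station (-17, 143, 232) mm, upright at height 315; goes round with the arm. Below it is free bench; the arm's pipe is 59 mm beside it to +x. Pushing it level to station -y takes 5 to 8 N.
- pivot (a point): centre of the arm's pivot, station (55, 0, 150) mm. The pivot axis is level, along station x; the arm swings in the upright plane station x = 55. The arm is a 27 mm pipe; on the pivot's other side a rod with a 66 mm counterweight reaches 125 mm from the pivot.
- spout (a point): mouth of the down-turned spout at the arm's end: at joint 0 at station (55, 250, 218) mm, over the open bottle; goes round with the arm, 259 mm from the pivot.
- fill_bottle: white open bottle, 92 mm diameter, 180 mm high, neck 56 mm, about 0.8 kg, under the spout. Origin: centre of its foot.
- bottle_cap: grey screw cap, 66 mm diameter, 22 mm high, lying near the open bottle on the robot's side. Origin: centre of its underside.
- full_bottle: white capped bottle, 80 mm diameter, 165 mm high, on the bench behind the fill arm. Origin: centre of its foot.
- sample_jar: glass jar with a white lid, 52 mm diameter, 65 mm high, on the robot's side of the pedestal. Origin: centre of its foot.
- gasket_ferrule: steel pipe ferrule, 50 mm diameter, 21 mm high, lying on the far side of the feed pipe. Origin: centre of its underside.
- beaker: glass beaker, 56 mm diameter, 70 mm high, on the robot's side of the feed pipe. Origin: centre of its foot.
- spanner: steel spanner, 160 mm long, lying on the far side of the feed pipe. Origin: middle of its underside.
Things that resemble listed ones, but are neither listed nor needed, are in the scene too. What is shaped like the fill_bottle but blue or green is not meant.

How it is judged:
By the outcome, as a careful person would: the job done as asked, in the order asked, and still so for the second after the job is handed in, with the robot touching nothing.
It also fails if it takes over 70 s, if anything falls off the work surface, if the arm or the gripper's body presses on something with over 40 N, if the wrist force passes 120 N, or if a joint passes its speed limit or range.

ROBOT

A 7-joint arm with a two-finger parallel gripper is mounted at the origin on the work surface. World frame = base frame: x ahead of the robot, y to its left, z up, the work surface at z = 0. Lengths are in mm, angles in rad, forces in N, time in s.
With the tool pointing down it reaches from about 400 to 875 mm from the base axis. Payload 4.4 kg.
Tool frame: the origin (TCP) lies at the very end of the fingers, on their centre line; the grasp point (between the pads) lies 19 mm behind it (ctrl.grip_depth is the distance from the TCP to the grasp point, in mm); z points along the fingers, x is the direction in which the jaws open and shut, and the axes are right-handed (so a half turn about z gives the same grasp; the last joint's range is limited). The gripper opens to 85 mm and grips with 20 to 120 N. Pads are 22 mm wide; open, the fingers measure 114 mm over their backs; the gripper's body (76 mm by 85 mm) begins 54 mm behind the grasp point. The pads swing forward as they close: fully open they stand 13 mm farther back than shut.
Start: joints at [1.114, 0.628, 0.038, 1.517, -0.027, 0.996, -0.02], TCP at [247.631, -600.996, 231.313] pointing down, gripper open.
Joint ranges: [-3.06, 3.06], [-0.37, 2.12], [-1.25, 1.32], [0.18, 2.47], [-1.1, 4.24], [0.23, 1.98], [-2.94, 2.94]. Speed limits (rad/s): [2.57, 2.57, 3.14, 3.14, 3.14, 3.14, 3.14].

INTERFACE

Orientations are given as [roll, pitch, yaw] about the fixed x, y, z axes, in that order (R = Rz(yaw) Ry(pitch) Rx(roll)).
In Python, from cell import ctrl gives the robot as it stands.
- The arm moves only by the shell command python3 -m creep 'ROWS'. ROWS is JSON, a list of rows, each an object with "hand": the opening, from 0 (shut) to 1 (fully open); "travel": the shift along the tool's x, y, z in cm, a list of three; "angular": the turn, a rotation vector about the tool's x, y, z in degrees, a list of three. In form: [{"hand": hand, "travel": [tx, ty, tz], "angular": [rx, ry, rz]}, ...]. A call has 1 to 20 rows; each row is the pose to reach, as a shift and turn from the pose measured when the call began, along the tool's axes at that moment; what a row does not reach only later rows make up. A row lasts 1/10 s, in which the tool goes at most 50 mm and 8.59 degrees, less where a joint would pass 70% of its speed; a pose out of reach is approached as far as the arm can. A call with a gripper value outside its range is refused whole. The fingers move at their own pace and stop on an object; the grip force is fixed at half the most. Time passes only in rows, so rows that repeat a pose let the fingers close. It gives the time, the measured TCP pose, the force and the opening at its end, in the units of the state.
- ctrl.read_state(): the state, without advancing time (a new reading comes with each control period).
- ctrl.get_image(name): name is "scene" or "top" or "wrist"; returns a dict with "frame" (384x512x3 uint8, red, green, blue), "fx", "fy", "cx", "cy" (pixels), "origin" and "orientation" of the camera in the world. Camera axes: x right, y down, z forward; pixel columns grow to the right and rows downward; lengths in mm; the calibration is good to about 2 mm. A picture is of the moment at which its call begins. There is no depth.
- ctrl.finish_job(): hands the job in, once; it reports no verdict.
Trained networks look in the newest picture that a camera, given by its name, has taken for a name from the list of things; names that differ only in an ending like _2 or _b are one class to them, and where a whole thing is asked for, a point or a joint stands for the part that bears it (a point fixed in the world has none). Each returns a list of dicts, best first, with "confidence" (0 to 1); they miss things now and then, are a little off and sometimes report something else, mostly with a low value. They report only what shows in the picture. A call takes as long as a camera call. They do not tell look-alikes from the thing itself.
- ctrl.regions_of(camera, thing): "region" (384x512 bool, what is visible of it).
- ctrl.spot_point(camera, thing): "at" ([x, y, z] in mm, in world coordinates, good to about 4 mm: a listed point, or the origin of a listed thing).
The state is a dict: "clock": time; "qpos": joint angles; "qd": joint speeds; "tau": joint torques, N m; "eef_pos": TCP position; "tool_rot": TCP orientation; "force": force on the tool from outside, world axes, zero at the start; "torque": the same for the moment, N m; "width": finger opening in mm.
Only numpy, scipy, OpenCV 4.12 (cv2) and the standard library are available. Lean on these libraries where they do the work, as an engineer would, in place of code of your own. Each camera call takes 0.05 s, during which the arm holds its last target. There are 200 camera calls.

## Working session

There is one attempt and no reset: what is moved stays moved. The work goes in short steps, Python scripts to look and compute and a shell command to move; the robot and the scene stay as the last step left them, time stands still between calls to the robot, and variables do not carry over. Pictures are saved under pics/ and viewed, about 8 in all and at most 12, crops included, and the job is handed in when it is done.

```bash
mkdir -p pics; ls
python3 - <<'E'
from cell import ctrl
import cv2
s=ctrl.read_state();print(s)
for n in("scene","top"):
    d=ctrl.get_image(n);cv2.imwrite(f"pics/{n}0.png",d["frame"][:,:,::-1]);print(n,d["fx"],d["cx"],d["cy"],d["origin"],d["orientation"])
    for t in("valve_stem","lever_end","push_bar","pivot","spout","fill_bottle","sample_jar","beaker","station","bottle_cap","full_bottle"):
        print(t,[([round(float(v)) for v in r["at"]],round(r["confidence"],2)) for r in ctrl.spot_point(n,t)])
E
```

```text
pics
{'clock': 0.0, 'qpos': array([ 1.11421726,  0.62933291,  0.0384231 ,  1.51837058, -0.02697079,
        0.99628793, -0.02000753]), 'qd': array([-0.00095805, -0.00073074, -0.00039989, -0.00117018, -0.00102868,
        0.00035002, -0.00055786]), 'tau': array([ 1.00495723e-03, -5.63402724e+01,  1.22570615e+00, -1.93441415e+01,
        1.08027802e-02,  1.06234686e-02, -1.36320412e-05]), 'eef_pos': array([ 247.38300628, -600.41120694,  230.39648285]), 'tool_rot': array([ 3.14155506e+00,  1.88087595e-03, -1.17999374e+00]), 'force': array([-0.70856275,  0.22017549, -1.1813465 ]), 'torque': array([ 0.0315336 , -0.04655159,  0.02806637]), 'width': 85.34014400459967}
scene 464.8531981922187 256.3493087861821 194.53905103069687 [1413.60764857  298.25470748  692.41252525] [-2.10789978  0.01882032  1.83343686]
valve_stem [([525, -170, 129], 0.6)]
lever_end [([495, -246, 124], 0.73)]
push_bar [([564, 111, 232], 0.92), ([600, -189, -3], 0.6), ([522, -165, 131], 0.51)]
pivot [([609, -45, 153], 0.92), ([522, -167, 129], 0.55)]
spout [([654, 202, 219], 0.83)]
fill_bottle [([661, 356, 1], 0.97), ([515, 350, 1], 0.8), ([654, 201, 3], 0.59)]
sample_jar [([471, 37, 0], 0.89)]
beaker [([417, -246, 1], 0.68)]
station [([552, -37, -4], 0.83), ([420, -244, 1], 0.73)]
bottle_cap []
full_bottle [([706, 24, 1], 0.88)]
top 438.8583675647 256.9302741538735 192.07234968023718 [ 434.51734875   43.11014454 1376.26976282] [-3.01964143  0.01356955 -1.55523097]
valve_stem [([530, -174, 128], 0.74)]
lever_end [([502, -244, 131], 0.56)]
push_bar [([564, 107, 234], 0.95), ([419, -250, -1], 0.67)]
pivot [([609, -47, 152], 0.8)]
spout [([659, 197, 218], 0.97)]
fill_bottle [([665, 356, 1], 0.75), ([650, 203, 3], 0.68), ([517, 351, -4], 0.55)]
sample_jar [([468, 34, -1], 0.77)]
beaker [([416, -247, 2], 0.51)]
station [([558, -36, -1], 0.71)]
bottle_cap [([536, 205, 4], 0.77)]
full_bottle [([707, 26, 1], 0.89), ([561, 104, 233], 0.21)]
```

View images.

View pics/scene0.png

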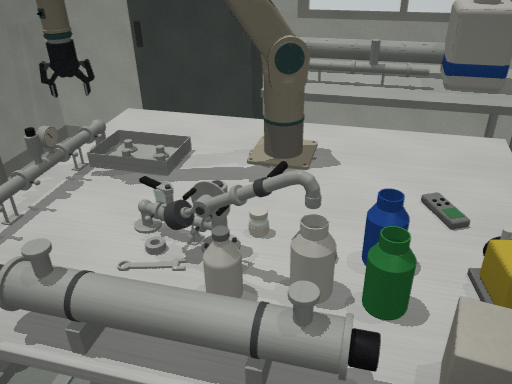

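View pics/top0.png

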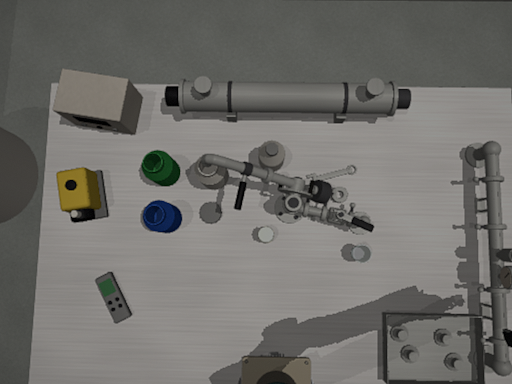

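```bash
cat > h.py <<'E'
import numpy as np
from scipy.optimize import least_squares
from scipy.spatial.transform import Rotation as R
from cell import ctrl
P={'valve_stem':(0,-140,128),'pivot':(55,0,150),'push_bar':(-17,143,232),'spout':(55,250,218),'station':(0,0,0)}
def c(n,d): # pixel of world pts
    pass
def w(p,f): # station->world
    x,y,a=f;return np.array([x+p[0]*np.cos(a)-p[1]*np.sin(a),y+p[0]*np.sin(a)+p[1]*np.cos(a),p[2]])
def fit(obs):
    r=lambda f:np.concatenate([w(P[k],f)[:2]-np.array(o[:2]) for k,o in obs])
    s=least_squares(r,[555,-37,-.19],loss='soft_l1',f_scale=4);return s.x,r(s.x).reshape(-1,2)
def tool(target,yaw=None):
    """shift in tool axes (cm) to reach world point from now"""
    s=ctrl.read_state();M=R.from_euler('xyz',s['tool_rot'])
    return M.inv().apply(np.array(target)-s['eef_pos'])/10
E
python3 - <<'E'
from h import *
obs=[('valve_stem',(525,-170)),('valve_stem',(530,-174)),('push_bar',(564,111)),('push_bar',(564,107)),('pivot',(609,-45)),('pivot',(609,-47)),('spout',(654,202)),('spout',(659,197)),('station',(552,-37)),('station',(558,-36))]
f,r=fit(obs);print(f,r.round(1).tolist())
for k in P:print(k,w(P[k],f).round())
E
```

```text
[ 5.54469337e+02 -3.54222028e+01 -1.91038746e-01] [[2.9, -2.9], [-2.1, 1.1], [0.9, -2.8], [0.9, 1.2], [-0.5, -0.9], [-0.5, 1.1], [1.9, -2.4], [-3.1, 2.6], [2.5, 1.6], [-3.5, 0.6]]
valve_stem [ 528. -173.  128.]
pivot [608. -46. 150.]
push_bar [565. 108. 232.]
spout [656. 200. 218.]
station [554. -35.   0.]
```

Scene view: the fill arm runs from its counterweight at (178,214) to the spout at (313,200). The black push bar is at (278,172) and the lever's black sleeve at (150,183).

Top view: sleeve (363,224), push bar (240,195), beaker (358,253), jar (265,234), cap (211,213).

Could be mistaken:
- **Lever:** the gauge or tap on the side manifold, scene (35,140).
- **Push bar:** black hose collars, heat-exchanger ends (365,350), and the arm's black rings.
- **Bottle:** the blue and green ones.

I choose the black sleeve on the feed-pipe valve and the black bar on the arm, and will check both in one close crop.

```bash
cat >> h.py <<'E'
F=np.array([554.5,-35.4,-.191])
def proj(d,p):
    M=R.from_euler('xyz',d['orientation']);q=M.inv().apply(np.array(p)-d['origin'])
    return q[0]/q[2]*d['fx']+d['cx'],q[1]/q[2]*d['fy']+d['cy']
def lev(q,r=75,d=0,z=128): # station pt at lever angle q, d mm behind the lever
    u=np.array([-np.sin(q),-np.cos(q)]);t=np.array([-np.cos(q),np.sin(q)])
    return (*(np.array([0,-140])+r*u-d*t),z)
def bar(j,x=-17,d=0,dz=0):
    a=np.pi/6+j;return (x,165*np.cos(a)+d,150+165*np.sin(a)+dz)
E
python3 - <<'E'
from h import *
import cv2
d=ctrl.get_image("top");im=cv2.resize(d["frame"][140:270,180:400,::-1],None,fx=3.6,fy=3.6,interpolation=cv2.INTER_CUBIC)
def m(p,c):
    u,v=proj(d,w(p,F));cv2.circle(im,(int((u-180)*3.6),int((v-140)*3.6)),3,c,-1)
for q in(.1,.2,.3):m(lev(q,99),(0,0,255))
m(lev(0,0),(0,255,0))
for x in(-54,20):m(bar(0,x),(0,255,0))
m((55,250,218),(255,0,0));m((55,0,150),(255,0,0))
cv2.imwrite("pics/c1.png",im)
t=w(lev(.2,75,45,230),F);print(t,tool(t))
t=w(lev(.2,75,45,112),F);print(t,tool(t))
E
```

```text
[ 540.94258072 -259.34380564  230.        ] [-20.41804305 -40.13360037   0.1324584 ]
[ 540.94258072 -259.34380564  112.        ] [-20.41797404 -40.1331151   11.93245839]
```

View pics/c1.png

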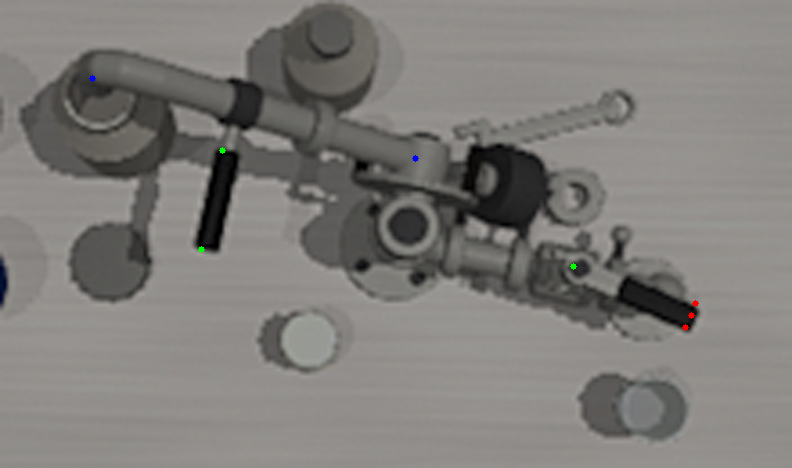

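The fitted frame lands on the parts in the crop: stem (573,266), sleeve end (692,316) so the lever is at about 0.2 rad, push bar from (222,150) to (201,249). These are the right parts. Next I move over the far side of the lever with the fingers shut.

```bash
python3 -m creep '[{"hand":0,"travel":[-5,-10,-1],"angular":[0,0,8]},{"hand":0,"travel":[-10,-20,-1],"angular":[0,0,16]},{"hand":0,"travel":[-15,-30,-1],"angular":[0,0,24]},{"hand":0,"travel":[-20.4,-40.1,0],"angular":[0,0,33.3]},{"hand":0,"travel":[-20.4,-40.1,0],"angular":[0,0,33.3]},{"hand":0,"travel":[-20.4,-40.1,0],"angular":[0,0,33.3]},{"hand":0,"travel":[-20.4,-40.1,0],"angular":[0,0,33.3]},{"hand":0,"travel":[-20.4,-40.1,0],"angular":[0,0,33.3]},{"hand":0,"travel":[-20.4,-40.1,0],"angular":[0,0,33.3]},{"hand":0,"travel":[-20.4,-40.1,0],"angular":[0,0,33.3]},{"hand":0,"travel":[-20.4,-40.1,0],"angular":[0,0,33.3]},{"hand":0,"travel":[-20.4,-40.1,0],"angular":[0,0,33.3]},{"hand":0,"travel":[-20.4,-40.1,0],"angular":[0,0,33.3]},{"hand":0,"travel":[-20.4,-40.1,0],"angular":[0,0,33.3]},{"hand":0,"travel":[-20.4,-40.1,0],"angular":[0,0,33.3]},{"hand":0,"travel":[-20.4,-40.1,0],"angular":[0,0,33.3]}]'
python3 - <<'E'
from h import *
import cv2
t=w(lev(.2,75,45,112),F);print(ctrl.read_state()['tool_rot'],tool(t))
for n in("wrist","top"):
    d=ctrl.get_image(n)
    for t in("lever_end","valve_stem"):
        print(n,t,[(r["at"].round() if hasattr(r["at"],'round') else r["at"],round(r["confidence"],2)) for r in ctrl.spot_point(n,t)])
    if n=="wrist":cv2.imwrite("pics/w1.png",d["frame"][:,:,::-1])
E
```

```text
clock: 2.85
eef_pos: [540.4, -260.2, 231.4]
tool_rot: [-3.141, 0.0, -1.762]
force: [-0.2, 0.4, 0.3]
width: 0.0
[-3.14148005e+00  8.14085909e-06 -1.76225721e+00] [-0.0917942  -0.03683175 11.93968621]
wrist lever_end [([496.2, -243.5, 125.0], 0.69)]
wrist valve_stem [([528.3, -176.5, 131.7], 0.73)]
top lever_end [([499.7, -241.1, 130.6], 0.73)]
top valve_stem [([525.3, -177.3, 128.4], 0.66)]
```

View pics/w1.png

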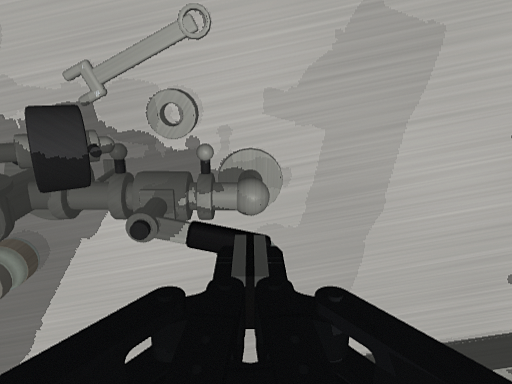

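The wrist view shows the lever's sleeve at (190–270,238), just beside and below the shut fingertips at (250,240). The pipe clamps and their ball knobs are at (120,150) and (205,152), lower down. Next I descend and compute the push path.

```bash
python3 -m creep '[{"hand":0,"travel":[0,0,4],"angular":[0,0,0]},{"hand":0,"travel":[0,0,8],"angular":[0,0,0]},{"hand":0,"travel":[-0.1,0,11.9],"angular":[0,0,0]},{"hand":0,"travel":[-0.1,0,11.9],"angular":[0,0,0]},{"hand":0,"travel":[-0.1,0,11.9],"angular":[0,0,0]},{"hand":0,"travel":[-0.1,0,11.9],"angular":[0,0,0]},{"hand":0,"travel":[-0.1,0,11.9],"angular":[0,0,0]}]'
python3 - <<'E'
from h import *
for q in [.15,.2,.3,.4,.5,.6,.7,.8,.9,1,1.1,1.2,1.3,1.4,1.5,1.57,1.6]:
    print(q,tool(w(lev(q,72,10.5+11*np.cos(q)+14.5*np.sin(q),112),F)).round(2))
E
```

```text
clock: 3.85
eef_pos: [542.4, -259.4, 114.6]
tool_rot: [-3.138, -0.001, -1.761]
force: [-0.7, -1.1, 0.3]
width: -0.0
0.15 [-0.75  1.81  0.25]
0.2 [-0.69  2.12  0.25]
0.3 [-0.6   2.77  0.25]
0.4 [-0.57  3.45  0.25]
0.5 [-0.61  4.14  0.24]
0.6 [-0.72  4.84  0.24]
0.7 [-0.9   5.54  0.24]
0.8 [-1.16  6.24  0.23]
0.9 [-1.5   6.92  0.23]
1 [-1.93  7.57  0.23]
1.1 [-2.43  8.19  0.22]
1.2 [-3.01  8.76  0.22]
1.3 [-3.66  9.26  0.22]
1.4 [-4.38  9.7   0.22]
1.5 [-5.15 10.06  0.21]
1.57 [-5.72 10.26  0.21]
1.6 [-5.97 10.33  0.21]
```

Push to about 1.2 rad, slowly.

```bash
python3 -m creep '[{"hand":0,"travel":[-0.6,1.2,0.2],"angular":[0,0,0]},{"hand":0,"travel":[-0.7,2.1,0.2],"angular":[0,0,0]},{"hand":0,"travel":[-0.6,2.8,0.2],"angular":[0,0,0]},{"hand":0,"travel":[-0.6,3.5,0.2],"angular":[0,0,0]},{"hand":0,"travel":[-0.6,4.1,0.2],"angular":[0,0,0]},{"hand":0,"travel":[-0.7,4.8,0.2],"angular":[0,0,0]},{"hand":0,"travel":[-0.9,5.5,0.2],"angular":[0,0,0]},{"hand":0,"travel":[-1.2,6.2,0.2],"angular":[0,0,0]},{"hand":0,"travel":[-1.5,6.9,0.2],"angular":[0,0,0]},{"hand":0,"travel":[-1.9,7.6,0.2],"angular":[0,0,0]},{"hand":0,"travel":[-2.4,8.2,0.2],"angular":[0,0,0]},{"hand":0,"travel":[-3.0,8.8,0.2],"angular":[0,0,0]},{"hand":0,"travel":[-3.0,8.8,0.2],"angular":[0,0,0]},{"hand":0,"travel":[-3.0,8.8,0.2],"angular":[0,0,0]}]'
cat >> h.py <<'E'
def levang(s=None):
    for n in("top","scene","wrist"):
        d=ctrl.get_image(n)
        for r in ctrl.spot_point(n,"lever_end")[:2]:
            a=np.array(r["at"])[:2]-w((0,-140,128),F)[:2];q=np.arctan2(-a[0],-a[1])+F[2]
            print(n,np.round(r["at"]),round(r["confidence"],2),'r',np.hypot(*a).round(),'q',q.round(3))
E
python3 - <<'E'
from h import *
levang()
for q in [1.2,1.25,1.3,1.35,1.4,1.45,1.5,1.55,1.6]:
    print(q,tool(w(lev(q,72,10.5+11*np.cos(q)+14.5*np.sin(q),112),F)).round(2))
E
```

```text
clock: 5.25
eef_pos: [459.9, -212.8, 111.9]
tool_rot: [-3.141, -0.0, -1.761]
force: [0.0, -0.7, 0.6]
width: -0.2
top [ 453. -187.  126.] 0.61 r 77.0 q 1.199
scene [ 452. -193.  127.] 0.58 r 78.0 q 1.117
scene [654. 203.  -1.] 0.29 r 396.0 q -3.009
wrist [ 454. -187.  126.] 0.89 r 76.0 q 1.191
1.2 [ 0.01 -0.11 -0.01]
1.25 [-0.31  0.15 -0.01]
1.3 [-0.65  0.4  -0.01]
1.35 [-1.    0.63 -0.01]
1.4 [-1.36  0.84 -0.01]
1.45 [-1.74  1.03 -0.01]
1.5 [-2.14  1.2  -0.01]
1.55 [-2.54  1.34 -0.01]
1.6 [-2.96  1.46 -0.01]
```

```bash
python3 -m creep '[{"hand":0,"travel":[-0.3,0.1,0],"angular":[0,0,0]},{"hand":0,"travel":[-0.6,0.4,0],"angular":[0,0,0]},{"hand":0,"travel":[-1.0,0.6,0],"angular":[0,0,0]},{"hand":0,"travel":[-1.4,0.8,0],"angular":[0,0,0]},{"hand":0,"travel":[-1.7,1.0,0],"angular":[0,0,0]},{"hand":0,"travel":[-2.1,1.2,0],"angular":[0,0,0]},{"hand":0,"travel":[-2.1,1.2,0],"angular":[0,0,0]},{"hand":0,"travel":[-2.1,1.2,0],"angular":[0,0,0]}]'; python3 -m creep '[{"hand":0,"travel":[-0.2,0.1,0],"angular":[0,0,0]},{"hand":0,"travel":[-0.3,0.1,0],"angular":[0,0,0]},{"hand":0,"travel":[-0.3,0.1,0],"angular":[0,0,0]}]'
python3 - <<'E'
from h import *
print(ctrl.read_state()['force'])
levang()
for q in [1.5,1.55,1.571]:
    print(q,tool(w(lev(q,72,10.5+11*np.cos(q)+14.5*np.sin(q),112),F)).round(2))
E
```

```text
clock: 6.35
eef_pos: [452.1, -189.0, 111.6]
tool_rot: [3.142, 0.001, -1.761]
force: [-0.3, -1.0, 0.6]
width: -0.4
clock: 6.65
eef_pos: [451.4, -185.9, 111.6]
tool_rot: [3.141, 0.001, -1.761]
force: [-0.1, -2.6, 0.6]
width: -0.2
[-0.11214244 -2.61863858  0.57940419]
top [ 456. -162.  131.] 0.71 r 73.0 q 1.527
scene [ 452. -163.  125.] 0.68 r 77.0 q 1.511
wrist [ 452. -160.  124.] 0.71 r 77.0 q 1.548
1.5 [ 0.35 -0.27 -0.05]
1.55 [-0.06 -0.12 -0.05]
1.571 [-0.23 -0.07 -0.05]
```

```bash
for i in 1; do python3 -m creep '[{"hand":0,"travel":[-0.1,0,0],"angular":[0,0,0]},{"hand":0,"travel":[-0.1,0,0],"angular":[0,0,0]}]'|grep -E 'eef|force'; python3 -m creep '[{"hand":0,"travel":[-0.1,0,0],"angular":[0,0,0]},{"hand":0,"travel":[-0.1,0,0],"angular":[0,0,0]}]'|grep -E 'eef|force'; done
```

```text
eef_pos: [451.4, -184.9, 111.5]
force: [0.4, -2.7, 0.4]
eef_pos: [451.5, -183.9, 111.6]
force: [-0.4, -3.0, 0.8]
```

```bash
python3 -m creep '[{"hand":0,"travel":[-0.1,0,0],"angular":[0,0,0]},{"hand":0,"travel":[-0.1,0,0],"angular":[0,0,0]}]'|grep -E 'eef|force'; python3 -m creep '[{"hand":0,"travel":[-0.1,0,0],"angular":[0,0,0]},{"hand":0,"travel":[-0.1,0,0],"angular":[0,0,0]}]'|grep -E 'eef|force'
```

```text
eef_pos: [451.5, -183.8, 111.6]
force: [-0.2, -5.6, 0.6]
eef_pos: [451.5, -183.8, 111.6]
force: [-0.3, -5.8, -0.1]
```

The force rose from 3 to 5.7 N with no further motion, so the lever is on its stop. I back off along station -y, then go up.

```bash
python3 -m creep '[{"hand":0,"travel":[1.5,0,0],"angular":[0,0,0]},{"hand":0,"travel":[4,0,0],"angular":[0,0,0]},{"hand":0,"travel":[4,0,-4],"angular":[0,0,0]},{"hand":0,"travel":[4,0,-9],"angular":[0,0,0]},{"hand":0,"travel":[4,0,-14],"angular":[0,0,0]},{"hand":0,"travel":[4,0,-19],"angular":[0,0,0]},{"hand":0,"travel":[4,0,-24],"angular":[0,0,0]},{"hand":0,"travel":[4,0,-27],"angular":[0,0,0]},{"hand":0,"travel":[4,0,-27],"angular":[0,0,0]},{"hand":0,"travel":[4,0,-27],"angular":[0,0,0]}]'
python3 - <<'E'
from h import *
import cv2
levang()
d=ctrl.get_image("top");cv2.imwrite("pics/c2.png",cv2.resize(d["frame"][140:270,180:400,::-1],None,fx=3.6,fy=3.6,interpolation=cv2.INTER_CUBIC))
for z in(380,207):t=w((-35,205,z),F);print(t,tool(t).round(2))
E
```

```text
clock: 8.75
eef_pos: [444.0, -221.4, 381.5]
tool_rot: [3.141, -0.001, -1.761]
force: [-0.0, -0.2, -1.1]
width: -0.3
top [ 457. -161.  130.] 0.7 r 72.0 q 1.54
scene [ 452. -165.  130.] 0.71 r 76.0 q 1.484
wrist [ 452. -159.  126.] 0.55 r 77.0 q 1.557
[559.05384396 172.51647964 380.        ] [-4.097e+01 -3.800e+00  1.000e-02]
[559.05384396 172.51647964 207.        ] [-40.99  -3.84  17.31]
```

View pics/c2.png

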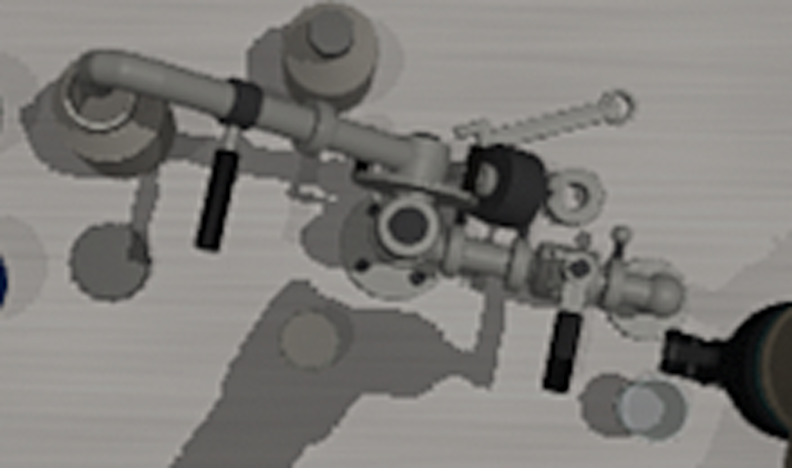

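The lever (end at (557,390)) stands square to the pipe, and the beaker (645,408) and jar have not moved. Next I go over to the push bar's +y side.

```bash
python3 -m creep '[{"hand":0,"travel":[-4,0,0],"angular":[0,0,0]},{"hand":0,"travel":[-9,-1,0],"angular":[0,0,0]},{"hand":0,"travel":[-14,-1,0],"angular":[0,0,0]},{"hand":0,"travel":[-19,-2,0],"angular":[0,0,0]},{"hand":0,"travel":[-24,-2,0],"angular":[0,0,0]},{"hand":0,"travel":[-29,-3,0],"angular":[0,0,0]},{"hand":0,"travel":[-34,-3,0],"angular":[0,0,0]},{"hand":0,"travel":[-38,-3.8,0],"angular":[0,0,0]},{"hand":0,"travel":[-41,-3.8,0],"angular":[0,0,0]},{"hand":0,"travel":[-41,-3.8,0],"angular":[0,0,0]},{"hand":0,"travel":[-41,-3.8,0],"angular":[0,0,0]},{"hand":0,"travel":[-41,-3.8,4],"angular":[0,0,0]},{"hand":0,"travel":[-41,-3.8,8],"angular":[0,0,0]},{"hand":0,"travel":[-41,-3.8,12],"angular":[0,0,0]},{"hand":0,"travel":[-41,-3.8,15],"angular":[0,0,0]},{"hand":0,"travel":[-41,-3.8,17.3],"angular":[0,0,0]},{"hand":0,"travel":[-41,-3.8,17.3],"angular":[0,0,0]},{"hand":0,"travel":[-41,-3.8,17.3],"angular":[0,0,0]},{"hand":0,"travel":[-41,-3.8,17.3],"angular":[0,0,0]}]'
python3 - <<'E'
from h import *
import cv2
d=ctrl.get_image("top");g=cv2.cvtColor(d["frame"],cv2.COLOR_RGB2GRAY)[220:252,328:345];v,u=np.nonzero(g<22)
p=np.c_[u+328,v+220].astype(np.float32);l=cv2.fitLine(p,2,0,.01,.01).ravel();print('lever px angle',len(p),np.degrees(np.arctan(l[0]/l[1])))
for q in(1.45,1.5,1.571,1.62):
    a=np.subtract(proj(d,w(lev(q,99),F)),proj(d,w(lev(q,34),F)));print(q,np.degrees(np.arctan(a[0]/a[1])))
for n in("wrist","scene","top"):
    e=ctrl.get_image(n);print(n,[(np.round(r["at"]),round(r["confidence"],2)) for r in ctrl.spot_point(n,"push_bar")[:1]])
    if n=="wrist":cv2.imwrite("pics/w2.png",e["frame"][:,:,::-1])
for j in [0,.1,.2,.3,.4,.5,.6,.7,.8,.9,1,1.1,1.2,1.3,1.4,1.5]:
    print(j,tool(w(bar(j,-35,25,-25),F)).round(2))
E
```

```text
clock: 11.0
eef_pos: [559.9, 172.2, 208.8]
tool_rot: [-3.141, -0.0, -1.764]
force: [-0.0, 0.8, -0.4]
width: -0.4
lever px angle 45 -11.435107
1.45 -3.628358687474236
1.5 -6.516314816699369
1.571 -10.62724408376989
1.62 -13.470843897455651
wrist [(array([564., 105., 231.]), 0.75)]
scene [(array([563., 111., 231.]), 0.68)]
top [(array([563., 105., 235.]), 0.92)]
0 [ 3.73 -0.03  0.01]
0.1 [ 4.63 -0.02 -1.37]
0.2 [ 5.66 -0.02 -2.66]
0.3 [ 6.81 -0.02 -3.84]
0.4 [ 8.08 -0.02 -4.9 ]
0.5 [ 9.44 -0.02 -5.82]
0.6 [10.89 -0.02 -6.61]
0.7 [12.41 -0.02 -7.25]
0.8 [13.99 -0.02 -7.73]
0.9 [15.61 -0.02 -8.05]
1 [17.25 -0.02 -8.21]
1.1 [18.9  -0.02 -8.2 ]
1.2 [ 2.054e+01 -2.000e-02 -8.030e+00]
1.3 [ 2.216e+01 -2.000e-02 -7.700e+00]
1.4 [ 2.373e+01 -2.000e-02 -7.200e+00]
1.5 [ 2.525e+01 -2.000e-02 -6.560e+00]
```

View pics/w2.png

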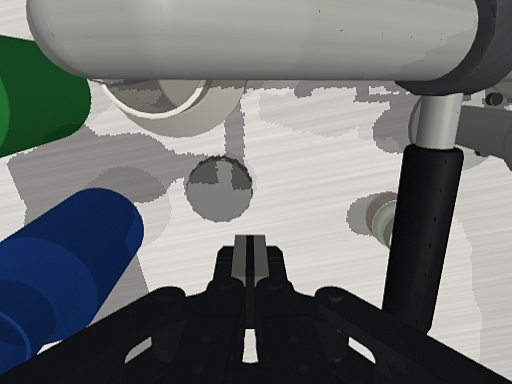

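The fitted lever direction (-11.4° in the image) agrees with 1.57 rad (-10.6°). The wrist view shows the black push bar at (430,240), right of the shut fingertips (250,245), with nothing in between. I push slowly along the arc, keeping the tip 18 mm below the bar's axis.

```bash
python3 -m creep '[{"hand":0,"travel":[1,0,-0.7],"angular":[0,0,0]},{"hand":0,"travel":[2,0,-0.7],"angular":[0,0,0]},{"hand":0,"travel":[3,0,-0.7],"angular":[0,0,0]},{"hand":0,"travel":[3.4,0,-0.7],"angular":[0,0,0]},{"hand":0,"travel":[3.8,0,-0.9],"angular":[0,0,0]},{"hand":0,"travel":[4.2,0,-1.4],"angular":[0,0,0]},{"hand":0,"travel":[4.6,0,-2.0],"angular":[0,0,0]},{"hand":0,"travel":[5.1,0,-2.7],"angular":[0,0,0]},{"hand":0,"travel":[5.6,0,-3.3],"angular":[0,0,0]},{"hand":0,"travel":[5.6,0,-3.3],"angular":[0,0,0]}]'
cat >> h.py <<'E'
def armang(names=("top","scene","wrist")):
    for n in names:
        ctrl.get_image(n)
        for t in("push_bar","spout"):
            for r in ctrl.spot_point(n,t)[:1]:
                x,y=np.array(r["at"])[:2]-F[:2];c,s=np.cos(F[2]),np.sin(F[2]);X,Y=c*x+s*y,-s*x+c*y
                print(n,t,round(X),round(Y),round(r["at"][2]),round(r["confidence"],2),'j',round(float(np.arctan2(r["at"][2]-150,Y)-(np.pi/6 if t=="push_bar" else np.arctan2(68,250))),3))
E
python3 - <<'E'
from h import *
armang()
for j in [.2,.25,.3,.35,.4,.45,.5,.55,.6,.65,.7]:print(j,tool(w(bar(j,-35,25,-18),F)).round(2))
E
```

```text
clock: 12.35
eef_pos: [548.5, 119.0, 242.4]
tool_rot: [3.141, 0.002, -1.762]
force: [-0.1, 5.1, 1.6]
width: -0.0
top spout 56 233 252 0.92 j 0.148
scene push_bar -18 132 251 0.71 j 0.133
scene spout 51 240 249 0.96 j 0.125
wrist push_bar -15 126 249 0.98 j 0.146
0.2 [ 0.24 -0.02  0.04]
0.25 [ 0.8  -0.02 -0.57]
0.3 [ 1.39 -0.02 -1.14]
0.35 [ 2.01 -0.02 -1.69]
0.4 [ 2.65 -0.02 -2.21]
0.45 [ 3.32 -0.02 -2.69]
0.5 [ 4.02 -0.02 -3.13]
0.55 [ 4.73 -0.02 -3.55]
0.6 [ 5.46 -0.02 -3.92]
0.65 [ 6.22 -0.01 -4.26]
0.7 [ 6.98 -0.01 -4.56]
```

Working: arm at about 0.14 rad with a 5 N push. The tip is a bit high on the bar, so I run it about 9 mm lower from here.

```bash
python3 -m creep '[{"hand":0,"travel":[0.2,0,0.5],"angular":[0,0,0]},{"hand":0,"travel":[0.5,0,0.5],"angular":[0,0,0]},{"hand":0,"travel":[0.8,0,0.3],"angular":[0,0,0]},{"hand":0,"travel":[1.1,0,0.0],"angular":[0,0,0]},{"hand":0,"travel":[1.4,0,-0.2],"angular":[0,0,0]},{"hand":0,"travel":[1.7,0,-0.5],"angular":[0,0,0]},{"hand":0,"travel":[2.0,0,-0.8],"angular":[0,0,0]},{"hand":0,"travel":[2.3,0,-1.0],"angular":[0,0,0]},{"hand":0,"travel":[2.7,0,-1.3],"angular":[0,0,0]},{"hand":0,"travel":[3.0,0,-1.5],"angular":[0,0,0]},{"hand":0,"travel":[3.3,0,-1.8],"angular":[0,0,0]},{"hand":0,"travel":[3.7,0,-2.0],"angular":[0,0,0]},{"hand":0,"travel":[4.0,0,-2.3],"angular":[0,0,0]},{"hand":0,"travel":[4.4,0,-2.5],"angular":[0,0,0]},{"hand":0,"travel":[4.7,0,-2.7],"angular":[0,0,0]},{"hand":0,"travel":[5.1,0,-2.9],"angular":[0,0,0]},{"hand":0,"travel":[5.5,0,-3.1],"angular":[0,0,0]}]'
python3 - <<'E'
from h import *
armang()
for j in [.6,.65,.7,.75,.8,.85,.9,.95,1,1.05,1.1,1.15,1.2]:print(j,tool(w(bar(j,-35,25,-22),F)).round(2))
E
```

```text
clock: 14.5
eef_pos: [541.6, 78.8, 279.4]
tool_rot: [-3.134, 0.022, -1.753]
force: [-5.9, 26.6, 31.0]
width: -0.1
scene push_bar 140 88 0 0.66 j -1.561
scene spout 52 178 335 0.84 j 0.537
wrist push_bar -16 70 297 0.77 j 0.603
0.6 [-0.06  0.01 -0.42]
0.65 [ 0.69  0.01 -0.76]
0.7 [ 1.46  0.01 -1.06]
0.75 [ 2.24  0.01 -1.32]
0.8 [ 3.04  0.01 -1.54]
0.85 [ 3.84  0.01 -1.73]
0.9 [ 4.66  0.01 -1.87]
0.95 [ 5.47  0.01 -1.97]
1 [ 6.3   0.01 -2.03]
1.05 [ 7.12  0.02 -2.05]
1.1 [ 7.95  0.02 -2.03]
1.15 [ 8.77  0.02 -1.97]
1.2 [ 9.59  0.02 -1.86]
```

The force jumped to 27 N sideways and 31 N up, so something is jamming. I'll look before moving.

Run:
```python
from h import *
import cv2
print(ctrl.read_state()['force'],ctrl.read_state()['qpos'].round(2))
e=ctrl.get_image("scene")["frame"][90:260,130:370,::-1];f=ctrl.get_image("wrist")["frame"][:,:,::-1]
a=cv2.resize(e,None,fx=2.2,fy=2.2,interpolation=cv2.INTER_CUBIC);f=cv2.resize(f,(270,int(384*270/512)))
im=np.zeros((a.shape[0],a.shape[1]+270,3),np.uint8);im[:,:a.shape[1]]=a;im[:f.shape[0],a.shape[1]:]=f
cv2.imwrite("pics/c3.png",im)
```

```text
[2.54843512 4.31825255 2.54835087] [-0.21  0.43  0.06  1.77 -0.03  0.95 -1.9 ]
```

View pics/c3.png

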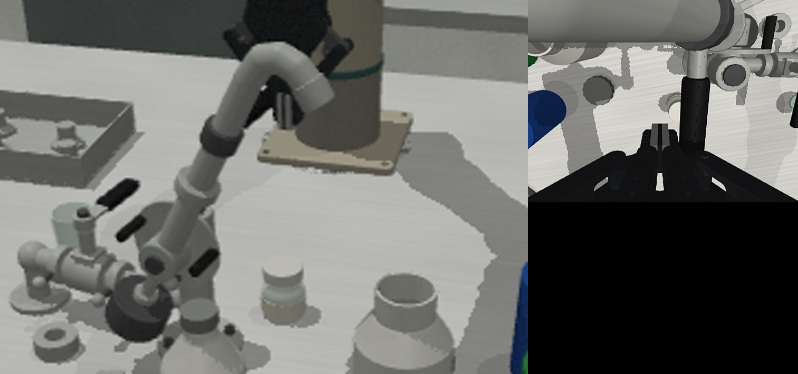

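The force has already settled to about 4 N, so it was a brief snag. The bar had ridden up to the knuckle flare because the tip was too low. I raise the tip and keep it about 13 mm below the bar axis, in short steps.

```bash
python3 -m creep '[{"hand":0,"travel":[0,0,-0.2],"angular":[0,0,0]},{"hand":0,"travel":[0,0,-0.4],"angular":[0,0,0]},{"hand":0,"travel":[0,0,-0.4],"angular":[0,0,0]}]'
python3 - <<'E'
from h import *
s=ctrl.read_state();print(s['force'],s['eef_pos'])
armang(("scene","wrist"))
for j in [.55,.6,.65,.7,.75,.8,.85,.9,.95,1,1.05,1.1,1.15,1.2]:print(j,tool(w(bar(j,-35,21,-13),F)).round(2))
E
```

```text
clock: 15.35
eef_pos: [537.7, 64.4, 276.0]
tool_rot: [3.139, 0.0, -1.762]
force: [0.5, 1.4, -0.7]
width: 0.3
[ 0.53331333  1.42839247 -0.67086227] [537.65363068  64.41088884 276.04292841]
scene push_bar -20 78 300 0.72 j 0.569
scene spout 55 172 344 0.84 j 0.581
wrist push_bar -16 69 294 0.79 j 0.598
0.55 [-0.41 -0.02 -0.58]
0.6 [ 0.32 -0.02 -0.96]
0.65 [ 1.07 -0.02 -1.29]
0.7 [ 1.84 -0.02 -1.6 ]
0.75 [ 2.62 -0.01 -1.86]
0.8 [ 3.42 -0.01 -2.08]
0.85 [ 4.22 -0.01 -2.26]
0.9 [ 5.03 -0.01 -2.41]
0.95 [ 5.85 -0.01 -2.51]
1 [ 6.68 -0.01 -2.57]
1.05 [ 7.5  -0.01 -2.59]
1.1 [ 8.33 -0.01 -2.57]
1.15 [ 9.15 -0.01 -2.5 ]
1.2 [ 9.97 -0.01 -2.4 ]
```

```bash
python3 -m creep '[{"hand":0,"travel":[0,0,-0.3],"angular":[0,0,0]},{"hand":0,"travel":[0,0,-0.6],"angular":[0,0,0]},{"hand":0,"travel":[0.2,0,-0.9],"angular":[0,0,0]},{"hand":0,"travel":[0.5,0,-1.05],"angular":[0,0,0]},{"hand":0,"travel":[0.8,0,-1.2],"angular":[0,0,0]},{"hand":0,"travel":[1.2,0,-1.35],"angular":[0,0,0]},{"hand":0,"travel":[1.5,0,-1.5],"angular":[0,0,0]},{"hand":0,"travel":[1.8,0,-1.6],"angular":[0,0,0]},{"hand":0,"travel":[1.8,0,-1.6],"angular":[0,0,0]}]'
python3 - <<'E'
from h import *
s=ctrl.read_state();print(s['force'],s['eef_pos'])
armang(("scene","wrist"))
for j in [.7,.75,.8,.85,.9,.95,1,1.05,1.1,1.15,1.2]:print(j,tool(w(bar(j,-35,21,-13),F)).round(2))
E
```

```text
clock: 16.55
eef_pos: [534.8, 46.2, 292.4]
tool_rot: [3.141, 0.0, -1.763]
force: [0.7, 1.2, -0.0]
width: -0.2
[ 0.66583859  1.21510991 -0.04124049] [534.7945562   46.20875779 292.37524813]
scene push_bar -16 57 306 0.8 j 0.697
scene spout 51 147 363 0.8 j 0.703
wrist push_bar -18 54 302 0.64 j 0.709
0.7 [ 0.02 -0.01 -0.02]
0.75 [ 0.8  -0.01 -0.28]
0.8 [ 1.59 -0.01 -0.51]
0.85 [ 2.4  -0.01 -0.69]
0.9 [ 3.21 -0.01 -0.83]
0.95 [ 4.03 -0.01 -0.93]
1 [ 4.85 -0.01 -0.99]
1.05 [ 5.68 -0.01 -1.01]
1.1 [ 6.5  -0.01 -0.99]
1.15 [ 7.32 -0.01 -0.93]
1.2 [ 8.14 -0.01 -0.82]
```

Now it tracks exactly: j = 0.70 and low force. I continue at about 0.3 rad/s.

```bash
python3 -m creep '[{"hand":0,"travel":[0.4,0,-0.1],"angular":[0,0,0]},{"hand":0,"travel":[0.8,0,-0.25],"angular":[0,0,0]},{"hand":0,"travel":[1.2,0,-0.4],"angular":[0,0,0]},{"hand":0,"travel":[1.6,0,-0.5],"angular":[0,0,0]},{"hand":0,"travel":[2.0,0,-0.6],"angular":[0,0,0]},{"hand":0,"travel":[2.4,0,-0.7],"angular":[0,0,0]},{"hand":0,"travel":[2.8,0,-0.75],"angular":[0,0,0]},{"hand":0,"travel":[3.2,0,-0.8],"angular":[0,0,0]},{"hand":0,"travel":[3.6,0,-0.85],"angular":[0,0,0]},{"hand":0,"travel":[4.0,0,-0.9],"angular":[0,0,0]},{"hand":0,"travel":[4.4,0,-0.95],"angular":[0,0,0]},{"hand":0,"travel":[4.8,0,-1.0],"angular":[0,0,0]},{"hand":0,"travel":[5.2,0,-1.0],"angular":[0,0,0]},{"hand":0,"travel":[5.6,0,-1.0],"angular":[0,0,0]},{"hand":0,"travel":[5.6,0,-1.0],"angular":[0,0,0]}]'
python3 - <<'E'
from h import *
armang(("scene","wrist"))
for j in [1.05,1.1,1.15,1.2,1.25,1.3,1.35,1.4,1.45,1.5]:print(j,tool(w(bar(j,-35,21,-13),F)).round(2))
E
```

```text
clock: 18.35
eef_pos: [523.9, -9.0, 301.8]
tool_rot: [3.14, -0.0, -1.763]
force: [0.4, 0.5, -1.0]
width: -0.2
scene push_bar -18 0 314 0.58 j 1.049
scene spout -92 -232 -1 0.36 j -2.831
wrist spout -99 57 2 0.57 j -1.469
1.05 [ 0.09 -0.01 -0.02]
1.1 [ 0.91 -0.01  0.  ]
1.15 [ 1.73 -0.01  0.07]
1.2 [ 2.55 -0.01  0.17]
1.25 [ 3.36 -0.01  0.32]
1.3 [ 4.17 -0.01  0.5 ]
1.35 [ 4.96 -0.01  0.73]
1.4 [ 5.74 -0.01  0.99]
1.45 [ 6.51 -0.01  1.3 ]
1.5 [ 7.26 -0.01  1.64]
```

```bash
python3 -m creep '[{"hand":0,"travel":[0.3,0,0],"angular":[0,0,0]},{"hand":0,"travel":[0.7,0,0],"angular":[0,0,0]},{"hand":0,"travel":[1.0,0,0],"angular":[0,0,0]},{"hand":0,"travel":[1.3,0,0],"angular":[0,0,0]},{"hand":0,"travel":[1.6,0,0],"angular":[0,0,0]},{"hand":0,"travel":[1.9,0,0.05],"angular":[0,0,0]},{"hand":0,"travel":[2.2,0,0.1],"angular":[0,0,0]},{"hand":0,"travel":[2.5,0,0.1],"angular":[0,0,0]},{"hand":0,"travel":[2.8,0,0.2],"angular":[0,0,0]},{"hand":0,"travel":[3.1,0,0.25],"angular":[0,0,0]},{"hand":0,"travel":[3.4,0,0.3],"angular":[0,0,0]},{"hand":0,"travel":[3.7,0,0.4],"angular":[0,0,0]},{"hand":0,"travel":[4.0,0,0.5],"angular":[0,0,0]},{"hand":0,"travel":[4.3,0,0.5],"angular":[0,0,0]},{"hand":0,"travel":[4.3,0,0.5],"angular":[0,0,0]}]'
python3 - <<'E'
from h import *
armang(("scene","top","wrist"))
for j in [1.3,1.35,1.4,1.5]:print(j,tool(w(bar(j,-35,21,-13),F)).round(2))
E
```

```text
clock: 20.15
eef_pos: [515.8, -50.5, 296.7]
tool_rot: [3.14, 0.0, -1.762]
force: [0.7, -0.1, 0.6]
width: -0.0
scene push_bar -18 -46 311 0.63 j 1.327
scene spout 50 -9 406 0.66 j 1.34
top spout 57 -23 410 0.83 j 1.392
wrist push_bar -17 -71 297 0.77 j 1.498
1.3 [-0.12 -0.01  0.  ]
1.35 [ 0.67 -0.01  0.23]
1.4 [ 1.46 -0.01  0.5 ]
1.5 [ 2.97 -0.01  1.14]
```

```bash
python3 -m creep '[{"hand":0,"travel":[0,0,0],"angular":[0,0,0]},{"hand":0,"travel":[0,0,0],"angular":[0,0,0]},{"hand":0,"travel":[0,0,0],"angular":[0,0,0]},{"hand":0,"travel":[0,0,0],"angular":[0,0,0]},{"hand":0,"travel":[0,0,0],"angular":[0,0,0]}]'
python3 - <<'E'
from h import *
armang(("scene","top","wrist"))
E
```

```text
clock: 21.1
eef_pos: [516.0, -49.8, 296.8]
tool_rot: [3.14, 0.001, -1.761]
force: [0.7, 1.1, 0.2]
width: 0.2
scene push_bar -19 -94 283 0.81 j 1.661
scene spout 51 -84 392 0.65 j 1.64
top spout 53 -90 392 0.85 j 1.662
wrist push_bar -17 -95 282 0.77 j 1.672
```

The arm rests at about 1.66. Move clear: back, up, then towards the robot.

```bash
python3 -m creep '[{"hand":0,"travel":[-2,0,0],"angular":[0,0,0]},{"hand":0,"travel":[-5,1,-1],"angular":[0,0,0]},{"hand":0,"travel":[-9,3,-4],"angular":[0,0,0]},{"hand":0,"travel":[-12,6,-7],"angular":[0,0,0]},{"hand":0,"travel":[-16,9,-10],"angular":[0,0,0]},{"hand":0,"travel":[-20,9,-10],"angular":[0,0,0]},{"hand":0,"travel":[-24,9,-10],"angular":[0,0,0]},{"hand":0,"travel":[-24,9,-10],"angular":[0,0,0]},{"hand":0,"travel":[-24,9,-10],"angular":[0,0,0]},{"hand":0,"travel":[-24,9,-10],"angular":[0,0,0]},{"hand":0,"travel":[-24,9,-10],"angular":[0,0,0]},{"hand":0,"travel":[-24,9,-10],"angular":[0,0,0]}]'
python3 - <<'E'
from h import *
import cv2
armang(("scene","top"));levang()
for n in("scene","top"):
    d=ctrl.get_image(n);cv2.imwrite(f"pics/{n}9.png",d["frame"][:,:,::-1])
    for t in("fill_bottle","sample_jar","beaker","bottle_cap","full_bottle","gasket_ferrule","spanner"):
        print(t,[([round(float(v)) for v in r["at"]],round(r["confidence"],2)) for r in ctrl.spot_point(n,t)[:3]])
a,b=[cv2.imread(f"pics/{n}9.png") for n in("scene","top")]
cv2.imwrite("pics/end.png",cv2.resize(np.vstack([a[60:330],b[60:330]]),None,fx=1.1,fy=1.1))
E
```

```text
clock: 22.75
eef_pos: [473.3, 201.5, 397.2]
tool_rot: [3.14, 0.0, -1.763]
force: [0.7, 0.0, -0.1]
width: 0.1
scene push_bar -20 -91 287 0.95 j 1.636
top push_bar -20 -101 286 0.69 j 1.684
top spout 141 89 1 0.43 j -1.297
top [ 453. -160.  132.] 0.74 r 76.0 q 1.553
top [553. -34.   0.] 0.7 r 141.0 q -3.153
scene [ 454. -161.  126.] 0.45 r 74.0 q 1.536
scene [654. 203.   1.] 0.31 r 397.0 q -3.009
fill_bottle [([662, 359, -1], 0.71), ([654, 201, 1], 0.6), ([516, 348, 2], 0.57)]
sample_jar [([468, 37, -1], 0.64)]
beaker [([415, -246, -3], 0.66)]
bottle_cap []
full_bottle [([709, 26, -1], 0.75)]
gasket_ferrule [([605, -47, 152], 0.49), ([654, 203, 5], 0.24)]
spanner [([662, -171, -1], 0.85), ([520, -119, 286], 0.42)]
fill_bottle [([653, 202, 4], 0.65), ([659, 356, 5], 0.64)]
sample_jar [([468, 34, 3], 0.46)]
beaker [([417, -249, 3], 0.5)]
bottle_cap [([534, 202, 0], 0.84)]
full_bottle [([706, 24, 4], 0.89)]
gasket_ferrule [([596, -193, 2], 0.49)]
spanner [([663, -171, 2], 0.79)]
```

View pics/end.png

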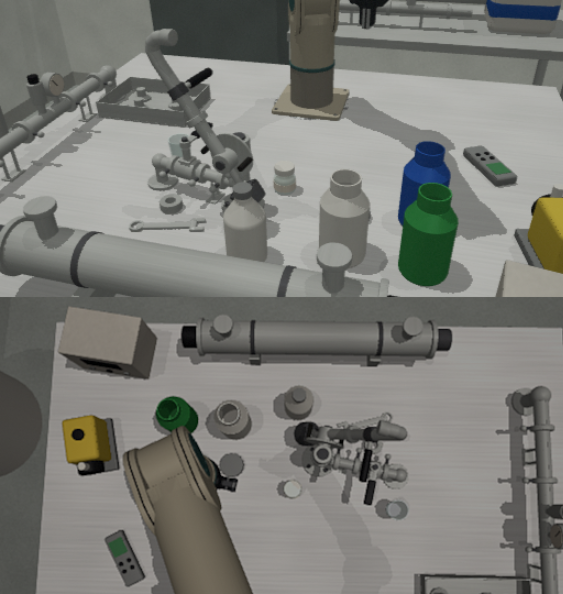

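The arm is raised past upright (scene (160,40), push bar (200,78)). The lever is square across the pipe (top view (370,490)), everything else is where it stood, and the gripper is clear.

```bash
python3 -c "
from cell import ctrl
print(ctrl.finish_job())"
```

```text
the job is handed in; nothing more can be done
None
```

The valve is shut, the fill arm rests raised on its far stop, and the job is handed in at about 23 s on the robot's clock. I did it all by pushing with shut fingers, and closed the valve before touching the arm.

**Valve:** I pushed the lever round until it stopped moving and the force rose to about 5.7 N. In the last checks the network put it at 1.54–1.55 rad. A line fitted to the lever in an earlier top view agreed with 1.571 (-11.4° against -10.6° expected). Single network readings ran as low as 1.48, but they are only good to about 4 mm.

**Fill arm:** I pushed it slowly past its balance point to about 1.33 rad, and it went over by itself. The last readings are 1.64 and 1.68 against 1.658 for the stop.

**Snag:** Around 0.55 rad on the way up, the bar caught on the knuckle of a finger. The wrist force read about 41 N (27 sideways, 31 up) at the end of that move, and had settled to about 5 N when I next read it. I raised the fingertip and carried on at about 1 N. I could not tell whether the contact was on a finger or the gripper's body, so it may count against the 40 N limit.

**Rest of the bench:** The open bottle, capped bottle, jar, beaker and cap measure within a few mm of their first positions. I had no first positions for the ferrule and spanner; they look unmoved in the pictures. The robot stands clear with no contact force.

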